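Put the empty reagent bottle out with the empties

TASK

One of the three identical brown reagent bottles under the bench shelf has run empty, the other two are full: feel by their weight which it is and stand the empty one upright in the grey tray for empties, set down gently, not dropped. Leave the two full bottles standing upright where they were, and do not knock the glass shelf or shift or upset the jars and flasks round about.

Things in the scene. Friction and masses are not known exactly. Their poses are not given: they have to be found in the camera images.
- bottle_1: one of 3 look-alike opaque brown closed bottles in a row under the shelf's front edge, about 120 mm apart, any order. Body 60 mm in diameter, straight to 78 mm; blue cap 46 mm wide, 88 to 106 mm up; centre of mass 50 mm up. Origin: centre of underside, z up. One of the three is empty (70 to 110 g), two are full (400 to 600 g); looks and place do not tell which
- bottle_2: one of 3 look-alike opaque brown closed bottles in a row under the shelf's front edge, about 120 mm apart, any order. Body 60 mm in diameter, straight to 78 mm; blue cap 46 mm wide, 88 to 106 mm up; centre of mass 50 mm up. Origin: centre of underside, z up. One of the three is empty (70 to 110 g), two are full (400 to 600 g); looks and place do not tell which
- bottle_3: one of 3 look-alike opaque brown closed bottles in a row under the shelf's front edge, about 120 mm apart, any order. Body 60 mm in diameter, straight to 78 mm; blue cap 46 mm wide, 88 to 106 mm up; centre of mass 50 mm up. Origin: centre of underside, z up. One of the three is empty (70 to 110 g), two are full (400 to 600 g); looks and place do not tell which
- shelf: fixed bench shelf: glass board 170 (x) by 560 mm (y) with aluminium edge trims, lowest edge 222 mm above the bench, top 238 mm (crucibles and a rear rail up to 270 mm); a white end frame at each end (|y| 252 to 278 mm). Open in front and behind. Origin on the bench under the board's centre; x away from the robot, y along the shelf. The bottles stand at x = -95 to -78 mm
- shelf_front (a point): middle of the lower front edge of the shelf board (the edge on the robot's side), 222 mm above the bench, on shelf at x = -89 mm. The bottles' axes lie from 6 mm in front of this edge to 11 mm behind it, so a gripper pointing straight down does not fit over them: it must lean back 20 to 50 degrees, its fingers reaching in under the edge from the robot's side
- tray: fixed grey open plastic tray for empties, 230 mm (x) by 210 mm (y), 45 mm high, walls and floor 5 mm thick. Origin at the centre of its underside, z up. It stands to the left or the right in front of the shelf. The white jar_tray stands in its near half (about x = -65 mm); its far half (x = 0 to 90 mm), away from the robot, is free
- jar_tray: bystander: loose empty white plastic jar, 60 mm in diameter, 85 mm tall, standing in the tray. Origin at the centre of its underside
- jar_back: bystander: loose white jar with a black lid, 72 mm in diameter, 100 mm tall, under the shelf, 100 mm or more behind the row of bottles. Origin at the centre of its underside
- flask_1: bystander: loose stoppered glass volumetric flask, bulb 64 mm in diameter, slim neck, 168 mm tall, on the other side of the bench from the tray. Origin at the centre of its underside
- flask_2: bystander: a flask like flask_1, about 100 mm nearer the robot than it
There are look-alikes about, which are no part of the job. What is shaped like the bottle_1 but red is not meant.

How it is judged:
By the outcome, as a careful person would: the job done as asked, in the order asked, and still so for the second after the job is handed in, with the robot touching nothing.
It also fails if it takes over 61 s, if anything falls off the work surface, if the arm or the gripper's body presses on something with over 40 N, if the wrist force passes 120 N, or if a joint passes its speed limit or range.

ROBOT

A 7-joint arm with a two-finger parallel gripper is mounted at the origin on the work surface. World frame = base frame: x ahead of the robot, y to its left, z up, the work surface at z = 0. Lengths are in m, angles in rad, forces in N, time in s.
With the tool pointing down it reaches from about 0.4 to 0.85 m from the base axis. Payload 4.5 kg.
Tool frame: the origin (TCP) lies at the very end of the fingers, on their centre line; the grasp point (between the pads) lies 19 mm behind it; z points along the fingers, y is the direction in which the jaws open and shut (so a half turn about z gives the same grasp; the last joint's range is limited). The gripper opens to 85 mm and grips with 20 to 120 N. Pads are 22 mm wide; open, the fingers measure 114 mm over their backs; the gripper's body (76 mm by 85 mm) begins 54 mm behind the grasp point. The pads swing forward as they close: fully open they stand 13 mm farther back than shut.
Start: joints at [1.191, 0.689, -0.195, 1.565, 0.157, 0.902, -0.215], TCP at [0.251, -0.572, 0.21] pointing down, gripper open.
Joint ranges: [-3.01, 3.01], [-0.46, 2.08], [-1.47, 1.51], [0.13, 2.56], [-1, 4.14], [0.04, 2.09], [-2.66, 2.66]. Speed limits (rad/s): [2.57, 2.57, 3.14, 3.14, 3.14, 3.14, 3.14].

INTERFACE

Orientations are given as a unit quaternion [w, x, y, z].
In Python, from workcell import readout, grab_frame, close_job gives the robot as it stands. The module is installed in compiled form; this text tells all that it offers.
- The arm moves only by the shell command python3 -m pendant 'ROWS'. ROWS is JSON, a list of rows, each a list of 5 numbers: the finger opening in cm, from 0 to 8.54, then the shift along the world's x, y, z in cm, then the turn about the world's z in rad. In form: [[fingers, tx, ty, tz, twist], ...]. A call has 1 to 10 rows; each row is the pose to reach, as a shift and turn from the pose measured when the call began; what a row does not reach only later rows make up. A row lasts 1/12 s, in which the tool goes at most 41.7 mm and 7.16 degrees, less where a joint would pass 70% of its speed; a pose out of reach is approached as far as the arm can. A call with a gripper value outside its range is refused whole. The fingers move at their own pace and stop on an object; the grip force is fixed at half the most. Time passes only in rows, so rows that repeat a pose let the fingers close. It gives the time, the measured TCP pose, the force and the opening at its end, in the units of the state.
- readout.sense(): the state, without advancing time (a new reading comes with each control period).
- grab_frame(name): name is "side" or "top" or "wrist"; returns a dict with "pixels" (400x640x3 uint8, red, green, blue), "depth" (400x640 float32, m along the optical axis (not along the pixel's ray), 0 where there is no reading), "camera_matrix" (3x3 intrinsics, pixels), "rvec" (rotation vector, rad) and "tvec" (3), from world to camera coordinates, as OpenCV has them. Camera axes: x right, y down, z forward; pixel columns grow to the right and rows downward; lengths in m; the calibration is good to about 2 mm. A picture is of the moment at which its call begins.
- close_job(): hands the job in, once; it reports no verdict.
The state is a dict: "time": time; "qpos": joint angles; "qvel": joint speeds; "tau": joint torques, N m; "eef_pos": TCP position; "ee_rot": TCP orientation; "contact_force": force on the tool from outside, world axes, zero at the start; "wrist_torque": the same for the moment, N m; "finger_gap": finger opening in m.
Only numpy, scipy, OpenCV 4.12 (cv2) and the standard library are available. Lean on these libraries where they do the work, as an engineer would, in place of code of your own. Each camera call takes 0.05 s, during which the arm holds its last target. There are 200 camera calls.

## Working session

There is one attempt and no reset: what is moved stays moved. The work goes in short steps, Python scripts to look and compute and a shell command to move; the robot and the scene stay as the last step left them, time stands still between calls to the robot, and variables do not carry over. Pictures are saved under pics/ and viewed, about 8 in all and at most 12, crops included, and the job is handed in when it is done.

```bash
ls; mkdir -p pics
cat > h.py <<'E'
import numpy as np, cv2
from workcell import readout, grab_frame
from scipy.spatial.transform import Rotation as R
def cam(f): 
    return f["camera_matrix"], cv2.Rodrigues(np.array(f["rvec"],float))[0], np.array(f["tvec"],float).ravel()
def cloud(f):
    K,Rm,t=cam(f); d=f["depth"]; v,u=np.mgrid[:400,:640]
    p=np.stack([(u-K[0,2])/K[0,0]*d,(v-K[1,2])/K[1,1]*d,d],-1)
    P=(p-t)@Rm; P[d==0]=np.nan; return P
def state():
    s=readout.sense(); r=R.from_quat(np.roll(s["ee_rot"],-1))
    print("t",round(s["time"],2),"pos",np.round(s["eef_pos"],4),"F",np.round(s["contact_force"],2),"M",np.round(s["wrist_torque"],2),"gap",round(s["finger_gap"],4)); print("axes cols\n",np.round(r.as_matrix(),3)); return s
E
python3 - <<'E'
from h import *
s=state(); print(s["qpos"])
for n in("top","side","wrist"):
    f=grab_frame(n); cv2.imwrite(f"pics/{n}0.png",f["pixels"][...,::-1]); np.savez(f"pics/{n}0.npz",**f)
    K,Rm,t=cam(f); print(n,K[0,0],"cam pos",np.round(-Rm.T@t,3),"fwd",np.round(Rm[2],2))
a=cv2.imread("pics/top0.png");b=cv2.imread("pics/side0.png")
E
```

```text
pics
t 0.0 pos [ 0.251  -0.5716  0.2088] F [ 0.9  -0.84 -0.14] M [-0.04  0.02 -0.05] gap 0.0854
axes cols
 [[ 0.916  0.402 -0.001]
 [ 0.402 -0.916  0.002]
 [-0.    -0.002 -1.   ]]
[ 1.19080245  0.69004123 -0.19450726  1.5663724   0.15729939  0.90250257
 -0.21508644]
top 416.90396016419413 cam pos [ 0.344 -0.01   1.222] fwd [ 0.18  0.01 -0.98]
side 382.7630809739818 cam pos [0.116 0.481 0.95 ] fwd [ 0.41 -0.47 -0.78]
wrist 315.9332844781454 cam pos [ 0.315 -0.544  0.373] fwd [-0.25 -0.11 -0.96]
```

View pics/top0.png

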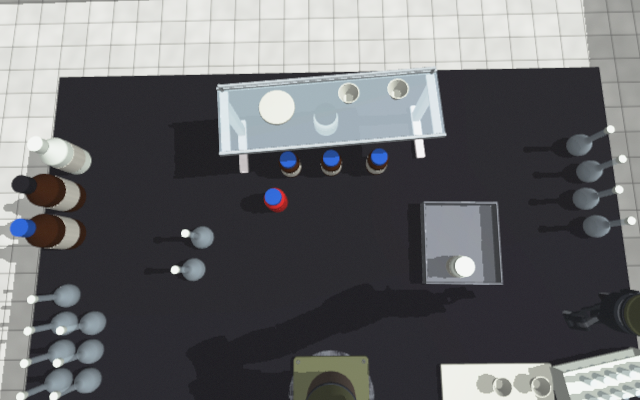

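View pics/side0.png

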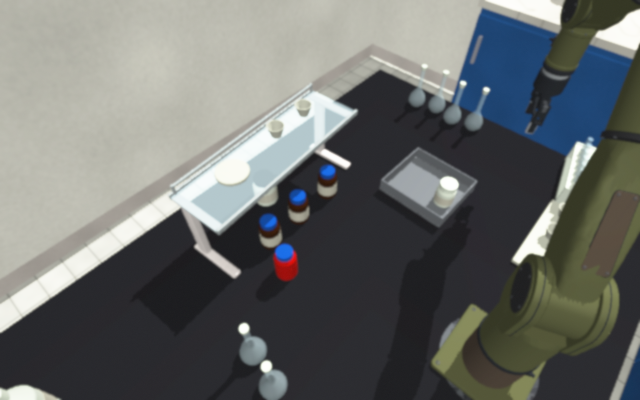

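Top view: three brown, blue‑capped bottles stand at about (290,162), (331,160) and (377,160). The red look‑alike at (275,200) is not meant. The tray is at (462,243), with its jar at (464,265), and the shelf's front edge runs from (220,154) to (443,133). The side view agrees. Next I'll measure the positions.

Run:
```python
from h import *
def rays(f,uv,z):
    K,Rm,t=cam(f); c=-Rm.T@t
    d=np.c_[cv2.undistortPoints(np.array(uv,float).reshape(-1,1,2),K,None).reshape(-1,2),np.ones(len(uv))]@Rm
    return c+d*((z-c[2])/d[:,2])[:,None]
for n in("top","side"):
    f=dict(np.load(f"pics/{n}0.npz")); P=cloud(f)
    hsv=cv2.cvtColor(f["pixels"],cv2.COLOR_RGB2HSV)
    for name,lo,hi in(("blue",(105,150,60),(125,255,255)),("red",(0,170,80),(6,255,255))):
        m=cv2.inRange(hsv,lo,hi); k,L,st,ce=cv2.connectedComponentsWithStats(m)
        for i in range(1,k):
            if 40<st[i,4]<900:
                q=P[L==i]; top=q[q[:,2]>0.099]
                print(n,name,np.round(ce[i]),st[i,4],"med",np.round(np.nanmedian(q,0),3),"zmax",np.round(np.nanmax(q[:,2]),3),"topctr",np.round((np.nanmax(top,0)+np.nanmin(top,0))/2,3)[:2] if len(top)>3 else None,len(top))
f=dict(np.load("pics/top0.npz"));P=cloud(f)
print("edge pts z=.225",np.round(rays(f,[(220,154),(443,133)],.224),3))
# tray: points
for nm,(u0,v0,u1,v1) in {"tray":(415,195,510,292),"jar":(448,250,480,282),"flasks":(160,220,220,285),"shelf":(212,66,448,160)}.items():
    q=P[v0:v1,u0:u1].reshape(-1,3)
    lo,hi={"tray":(.035,.055),"jar":(.075,.095),"flasks":(.03,.2),"shelf":(.21,.30)}[nm]
    q=q[(q[:,2]>lo)&(q[:,2]<hi)].astype(np.float32)
    print(nm,len(q),"min",q.min(0).round(3),"max",q.max(0).round(3),cv2.minAreaRect(q[:,:2].copy()))
```

```text
top blue [331. 158.] 220 med [ 0.642 -0.009  0.106] zmax 0.112 topctr [ 0.642 -0.008] 211
top blue [379. 156.] 220 med [ 0.644 -0.142  0.106] zmax 0.112 topctr [ 0.644 -0.141] 209
top blue [288. 159.] 223 med [0.639 0.112 0.106] zmax 0.112 topctr [0.639 0.111] 209
top blue [272. 196.] 214 med [0.536 0.152 0.106] zmax 0.114 topctr [0.535 0.151] 204
top blue [ 23. 228.] 373 med [0.449 0.752 0.209] zmax 0.214 topctr [0.449 0.76 ] 370
top red [279. 204.] 162 med [0.516 0.134 0.073] zmax 0.089 topctr None 0
side blue [327. 171.] 193 med [ 0.646 -0.142  0.104] zmax 0.109 topctr [ 0.644 -0.144] 140
side blue [297. 196.] 227 med [ 0.643 -0.009  0.104] zmax 0.109 topctr [ 0.643 -0.01 ] 164
side blue [268. 221.] 254 med [0.64  0.109 0.104] zmax 0.109 topctr [0.641 0.109] 193
side blue [284. 251.] 246 med [0.538 0.149 0.105] zmax 0.109 topctr [0.537 0.15 ] 212
side blue [633. 383.] 478 med [-0.523 -0.59  -0.602] zmax -0.522 topctr None 0
side red [286. 269.] 377 med [0.516 0.168 0.053] zmax 0.085 topctr None 0
edge pts z=.225 [[ 0.624  0.266  0.224]
 [ 0.669 -0.288  0.224]]
tray 768 min [ 0.294 -0.478  0.035] max [ 0.524 -0.264  0.055] ((0.4091251492500305, -0.3714359998703003), (0.21231071650981903, 0.22914767265319824), 89.01074981689453)
jar 334 min [ 0.318 -0.386  0.077] max [ 0.368 -0.333  0.095] ((0.34268316626548767, -0.35912594199180603), (0.05004049092531204, 0.05302386358380318), 0.8935090899467468)
flasks 884 min [0.313 0.335 0.03 ] max [0.462 0.41  0.173] ((0.3871665298938751, 0.372416228055954), (0.05541134998202324, 0.15318387746810913), 77.79734802246094)
shelf 15926 min [ 0.618 -0.29   0.219] max [0.834 0.278 0.272] ((0.7254096865653992, -0.005224496126174927), (0.1785968840122223, 0.5603445172309875), 4.037102222442627)
```

```bash
python3 -m pendant '[[8.5,2,5,12,0.3],[8.5,5,12,22,0.8],[8.5,5,15,22,1.1],[8.5,6,18,22,1.25],[8.5,8,21,22,1.25],[8.5,10,25,22,1.25],[8.5,12,29,22,1.25],[8.5,14,32,22,1.25],[8.5,14,32,22,1.25],[8.5,14,32,22,1.25]]'; python3 -m pendant '[[8.5,0,4,0,1.25],[8.5,0,8,0,1.25],[8.5,0,10,0,1.25],[8.5,0,10,0,1.25],[8.5,0,10,0,1.25],[8.5,0,10,0,1.25],[8.5,0,10,0,1.25],[8.5,0,10,0,1.25],[8.5,0,10,0,1.25],[8.5,0,10,0,1.25]]'; python3 -c "
from h import *
s=state();print(s['qpos'])"
```

```text
time: 0.98
eef_pos: [0.3823, -0.2675, 0.425]
ee_rot: [-0.0, 0.671, 0.741, -0.001]
contact_force: [1.2, -0.4, -0.3]
finger_gap: 0.0849
time: 1.82
eef_pos: [0.382, -0.1675, 0.4248]
ee_rot: [-0.0, 0.111, 0.994, -0.001]
contact_force: [-0.3, 0.1, -0.2]
finger_gap: 0.0851
t 1.82 pos [ 0.382  -0.1675  0.4248] F [-0.31  0.13 -0.17] M [ 0.07 -0.02  0.07] gap 0.0851
axes cols
 [[-0.976  0.22  -0.   ]
 [ 0.22   0.976 -0.002]
 [ 0.    -0.002 -1.   ]]
[ 1.03274367  0.255446   -0.95437923  1.74239433  0.22054436  1.25690926
  1.37399879]
```

```bash
python3 -m pendant '[[8.5,3,2,3,0.1],[8.5,6,4,6,0.2],[8.5,9,6,9,0.3],[8.5,12,8,12,0.3],[8.5,15,10,15,0.3],[8.5,18,12,18,0.3],[8.5,21,14,21,0.3],[8.5,24,16,24,0.3],[8.5,27,16,27,0.3],[8.5,30,16,30,0.3]]'; python3 -c "
from h import *
s=state();print(s['qpos'])"
```

```text
time: 2.65
eef_pos: [0.5895, -0.0401, 0.6132]
ee_rot: [-0.023, -0.03, 0.999, 0.012]
contact_force: [1.4, -0.3, -1.3]
finger_gap: 0.0852
t 2.65 pos [ 0.5895 -0.0401  0.6132] F [ 1.43 -0.26 -1.28] M [-0.13 -0.07  0.02] gap 0.0852
axes cols
 [[-0.997 -0.059 -0.046]
 [-0.06   0.998  0.022]
 [ 0.045  0.025 -0.999]]
[ 0.12999385  0.55137042 -0.39206645  0.60559117  0.1922409   2.05263369
  1.50424845]
```

```bash
python3 -m pendant '[[8.5,4,0,2,0],[8.5,8,0,4,0],[8.5,12,0,6,0],[8.5,16,0,8,0],[8.5,20,0,10,0],[8.5,20,0,10,0]]'; python3 -c "
from h import *
s=state();print(s['qpos'])"
```

```text
time: 3.15
eef_pos: [0.6946, -0.0598, 0.5947]
ee_rot: [0.037, 0.001, 0.999, 0.032]
contact_force: [0.4, -2.1, -0.2]
finger_gap: 0.0846
t 3.15 pos [ 0.6946 -0.0598  0.5947] F [ 0.37 -2.11 -0.22] M [-0.16  0.02 -0.03] gap 0.0846
axes cols
 [[-0.997 -0.001  0.073]
 [ 0.004  0.998  0.064]
 [-0.073  0.064 -0.995]]
[-0.02357687  0.78055781  0.71030508  0.26381031 -0.66729734  2.08719235
  1.70506961]
```

```bash
python3 -m pendant '[[8.5,5,2,4,0],[8.5,10,4,8,0],[8.5,15,6,12,0],[8.5,20,6,16,0],[8.5,20,6,20,0],[8.5,20,6,20,0]]'; python3 -c "
from h import *
s=state();print(s['qpos'])"
```

```text
time: 3.65
eef_pos: [0.7224, -0.0112, 0.5913]
ee_rot: [0.055, 0.001, 0.998, 0.032]
contact_force: [1.0, 0.5, -0.8]
finger_gap: 0.0852
t 3.65 pos [ 0.7224 -0.0112  0.5913] F [ 1.01  0.5  -0.82] M [-0.05  0.13  0.02] gap 0.0852
axes cols
 [[-0.994 -0.001  0.11 ]
 [ 0.006  0.998  0.064]
 [-0.11   0.064 -0.992]]
[-0.04008745  0.8144987   0.37633126  0.13592417 -0.41346079  2.08907283
  1.54860224]
```

```bash
python3 -m pendant '[[8.5,5,2,4,0],[8.5,10,4,8,0],[8.5,15,6,12,0],[8.5,20,6,16,0],[8.5,20,6,20,0],[8.5,20,6,20,0]]'; python3 -c "
from h import *
s=state();print(s['qpos'])"
```

```text
time: 4.15
eef_pos: [0.7262, 0.0228, 0.6015]
ee_rot: [0.07, 0.001, 0.997, 0.033]
contact_force: [0.1, 1.1, -0.2]
finger_gap: 0.0849
t 4.15 pos [0.7262 0.0228 0.6015] F [ 0.13  1.08 -0.21] M [ 0.01  0.11 -0.03] gap 0.0849
axes cols
 [[-0.99  -0.003  0.14 ]
 [ 0.007  0.998  0.066]
 [-0.139  0.067 -0.988]]
[-0.10668024  0.83591794  1.01081966  0.13524767 -1.00029642  2.08916469
  1.56102628]
```

```bash
python3 -m pendant '[[8.5,0,0,10,0],[8.5,0,0,20,0],[8.5,0,0,30,0],[8.5,0,0,40,0],[8.5,0,0,50,0],[8.5,0,0,60,0]]'; python3 -c "
from h import *
s=state();print(s['qpos'])"
```

```text
time: 4.65
eef_pos: [0.7052, 0.0305, 0.6546]
ee_rot: [0.106, 0.002, 0.994, 0.037]
contact_force: [-1.0, 0.7, 0.2]
finger_gap: 0.0852
t 4.65 pos [0.7052 0.0305 0.6546] F [-0.98  0.73  0.16] M [-0.1   0.19  0.03] gap 0.0852
axes cols
 [[-0.977 -0.004  0.212]
 [ 0.012  0.997  0.073]
 [-0.211  0.074 -0.975]]
[-0.12331445  0.76165667  1.01594649  0.13584746 -0.99972091  2.08884206
  1.54485182]
```

```bash
for i in 1 2; do python3 -m pendant '[[8.5,0,-1,10,0],[8.5,0,-2,20,0],[8.5,0,-3,30,0],[8.5,0,-4,40,0],[8.5,0,-4,50,0],[8.5,0,-4,60,0]]'; done; python3 -c "
from h import *
s=state();print(s['qpos'])"
```

```text
time: 5.15
eef_pos: [0.6825, 0.0195, 0.7026]
ee_rot: [0.141, 0.003, 0.989, 0.04]
contact_force: [-1.1, 0.1, 0.1]
finger_gap: 0.085
time: 5.65
eef_pos: [0.6578, 0.0096, 0.7468]
ee_rot: [0.174, 0.004, 0.984, 0.042]
contact_force: [0.9, -0.3, 1.0]
finger_gap: 0.0847
t 5.65 pos [0.6578 0.0096 0.7468] F [ 0.9  -0.27  0.97] M [-0.1   0.34  0.01] gap 0.0847
axes cols
 [[-0.94  -0.006  0.342]
 [ 0.023  0.996  0.082]
 [-0.341  0.085 -0.936]]
[-0.10036352  0.62596857  1.01527427  0.13602912 -0.9996145   2.08888262
  1.559259  ]
```

```bash
python3 -m pendant '[[8.5,-3,-4,-3,0],[8.5,-6,-8,-6,0],[8.5,-8,-12,-8,0],[8.5,-8,-16,-8,0],[8.5,-8,-20,-8,0],[8.5,-8,-24,-8,0],[8.5,-8,-28,-8,0],[8.5,-8,-31,-8,0],[8.5,-8,-31,-8,0]]';python3 -c "
from h import *
s=state();print(s['qpos'])"; python3 -m pendant '[[8.5,2,-1,10,0],[8.5,4,-2,20,0],[8.5,6,-3,30,0],[8.5,6,-3,40,0],[8.5,6,-3,50,0],[8.5,6,-3,60,0],[8.5,6,-3,60,0]]'; python3 -c "
from h import *
s=state();print(s['qpos'])"
```

```text
time: 6.4
eef_pos: [0.5796, -0.2812, 0.6675]
ee_rot: [0.173, 0.004, 0.984, 0.043]
contact_force: [1.3, 0.7, -0.4]
finger_gap: 0.0849
t 6.4 pos [ 0.5796 -0.2812  0.6675] F [ 1.31  0.7  -0.39] M [-0.08  0.27 -0.02] gap 0.0849
axes cols
 [[-0.94  -0.008  0.342]
 [ 0.022  0.996  0.084]
 [-0.341  0.087 -0.936]]
[ 0.15474771  0.55260147  1.08840584  0.73630465 -0.8951018   1.88151902
  2.32193638]
time: 6.98
eef_pos: [0.5979, -0.2608, 0.7533]
ee_rot: [0.203, 0.005, 0.979, 0.034]
contact_force: [-0.8, 0.3, -0.8]
finger_gap: 0.085
t 6.98 pos [ 0.5979 -0.2608  0.7533] F [-0.84  0.33 -0.77] M [-0.01  0.34  0.07] gap 0.085
axes cols
 [[-0.918 -0.003  0.397]
 [ 0.024  0.998  0.064]
 [-0.396  0.068 -0.916]]
[ 0.42245167  0.61542285  0.80311065  0.13458493 -0.99997532  2.08890725
  1.92761807]
```

```bash
for i in 1 2; do python3 -m pendant '[[8.5,0,-5,10,0],[8.5,0,-10,20,0],[8.5,0,-15,30,0],[8.5,0,-20,40,0],[8.5,0,-25,50,0],[8.5,0,-30,60,0],[8.5,0,-30,60,0]]'; done; python3 -c "
from h import *
s=state();print(s['qpos'])"
```

```text
time: 7.57
eef_pos: [0.5547, -0.3126, 0.7762]
ee_rot: [0.227, 0.008, 0.974, 0.024]
contact_force: [-0.0, -0.4, -0.0]
finger_gap: 0.0851
time: 8.15
eef_pos: [0.5126, -0.3526, 0.7963]
ee_rot: [0.249, 0.011, 0.968, 0.014]
contact_force: [-0.1, -0.8, -0.8]
finger_gap: 0.085
t 8.15 pos [ 0.5126 -0.3526  0.7963] F [-0.13 -0.85 -0.84] M [0.02 0.52 0.02] gap 0.085
axes cols
 [[-0.876  0.015  0.482]
 [ 0.029  0.999  0.021]
 [-0.482  0.032 -0.876]]
[ 0.67128709  0.55213409  0.68236926  0.13585951 -0.99960446  2.08892797
  2.0672289 ]
```

```bash
python3 -m pendant '[[8.5,0,-5,10,0],[8.5,0,-10,20,0],[8.5,0,-15,30,0],[8.5,0,-20,40,0],[8.5,0,-25,50,0],[8.5,0,-30,60,0],[8.5,0,-35,60,0],[8.5,0,-35,60,0],[8.5,0,-35,60,0]]'; python3 -c "
from h import *
s=state();print(s['qpos'])"
```

```text
time: 8.9
eef_pos: [0.4665, -0.3957, 0.8095]
ee_rot: [0.268, 0.015, 0.963, 0.003]
contact_force: [0.1, -0.3, 0.1]
finger_gap: 0.085
t 8.9 pos [ 0.4665 -0.3957  0.8095] F [ 0.06 -0.25  0.13] M [0.02 0.55 0.04] gap 0.085
axes cols
 [[-0.856  0.027  0.516]
 [ 0.03   1.    -0.003]
 [-0.516  0.013 -0.857]]
[ 0.80808612  0.53489299  0.60955923  0.13605075 -0.99952736  2.08898472
  2.13908582]
```

```bash
python3 -m pendant '[[8.5,-1,3,-4,0],[8.5,-1,6,-8,0],[8.5,-1,9,-12,0],[8.5,-1,12,-16,0],[8.5,-1,15,-20,0],[8.5,-1,18,-24,0],[8.5,-1,21,-28,0],[8.5,-1,23,-32,0],[8.5,-1,25,-36,0],[8.5,-1,25.5,-40,0]]'; python3 -c "
from h import *
s=state();print(s['qpos'])"
```

```text
time: 9.73
eef_pos: [0.4593, -0.2062, 0.5418]
ee_rot: [0.268, 0.013, 0.963, 0.003]
contact_force: [0.4, 0.3, 0.3]
finger_gap: 0.0851
t 9.73 pos [ 0.4593 -0.2062  0.5418] F [0.35 0.27 0.3 ] M [-0.02  0.46 -0.04] gap 0.0851
axes cols
 [[-0.856  0.023  0.517]
 [ 0.027  1.    -0.001]
 [-0.517  0.014 -0.856]]
[-0.21205351 -0.02452262  0.70974417  1.77581178 -0.29674774  0.91958583
  2.16976879]
```

```bash
python3 -m pendant '[[8.5,0,1,-4,0],[8.5,1,2,-8,0],[8.5,1,3,-12,0],[8.5,2,4,-16,0],[8.5,2,5,-20,0],[8.5,3,6,-24,0],[8.5,3,6.4,-28,0],[8.5,4,6.4,-32,0],[8.5,4,6.4,-36,0],[8.5,4,6.4,-39,0]]';python3 -m pendant '[[8.5,0,0,0,0],[8.5,0,0,0,0]]'; python3 -c "
from h import *
s=state();print(s['qpos'])"
```

```text
time: 10.57
eef_pos: [0.4985, -0.1531, 0.2627]
ee_rot: [0.253, 0.011, 0.967, 0.012]
contact_force: [1.6, -5.4, 0.4]
finger_gap: 0.085
time: 10.73
eef_pos: [0.4979, -0.154, 0.2617]
ee_rot: [0.252, 0.013, 0.968, 0.012]
contact_force: [-0.2, -0.3, 0.4]
finger_gap: 0.0849
t 10.73 pos [ 0.4979 -0.154   0.2617] F [-0.24 -0.28  0.38] M [-0.07  0.53  0.02] gap 0.0849
axes cols
 [[-0.873  0.018  0.487]
 [ 0.03   0.999  0.017]
 [-0.487  0.03  -0.873]]
[ 0.58191378  0.3661515  -0.34795019  2.28020994 -0.83190936  0.04320776
  2.65425796]
```

```bash
cat > kin.py <<'E'
import numpy as np, itertools
from scipy.spatial.transform import Rotation as R
from scipy.optimize import least_squares
D=[([1.1908,.69004,-.19451,1.56637,.1573,.9025,-.21509],[.251,-.5716,.2088],[[.916,.402,-.001],[.402,-.916,.002],[0,-.002,-1]]),
([1.03274,.25545,-.95438,1.74239,.22054,1.25691,1.374],[.382,-.1675,.4248],[[-.976,.22,0],[.22,.976,-.002],[0,-.002,-1]]),
([.13,.55137,-.39207,.60559,.19224,2.05263,1.50425],[.5895,-.0401,.6132],[[-.997,-.059,-.046],[-.06,.998,.022],[.045,.025,-.999]]),
([-.02358,.78056,.71031,.26381,-.6673,2.08719,1.70507],[.6946,-.0598,.5947],[[-.997,-.001,.073],[.004,.998,.064],[-.073,.064,-.995]]),
([.15475,.5526,1.08841,.7363,-.8951,1.88152,2.32194],[.5796,-.2812,.6675],[[-.94,-.008,.342],[.022,.996,.084],[-.341,.087,-.936]]),
([.80809,.53489,.60956,.13605,-.99953,2.08898,2.13909],[.4665,-.3957,.8095],[[-.856,.027,.516],[.03,1,-.003],[-.516,.013,-.857]]),
([-.21205,-.02452,.70974,1.77581,-.29675,.91959,2.16977],[.4593,-.2062,.5418],[[-.856,.023,.517],[.027,1,-.001],[-.517,.014,-.856]]),
([.58191,.36615,-.34795,2.28021,-.8319,.04321,2.65426],[.4979,-.154,.2617],[[-.873,.018,.487],[.03,.999,.017],[-.487,.03,-.873]])]
rz=lambda a:R.from_euler('z',a).as_matrix(); ry=lambda a:R.from_euler('y',a).as_matrix()
def fk(q,p,s):
    c1,c7,h,a1,d3,a2,d5,a3,d7,b=p
    A=rz(s[0]*q[0]+c1); x=A@[b,0,h]
    A=A@ry(q[1])@rz(s[1]*q[2]); x=x+A@[a1,0,d3]
    A=A@ry(q[3]); x=x+A@[a2,0,d5]; A=A@rz(s[2]*q[4]); A=A@ry(q[5]); x=x+A@[a3,0,d7]
    A=A@rz(s[3]*q[6]+c7); return x,A
LO=np.array([-3.01,-.46,-1.47,.13,-1,.04,-2.66]);HI=np.array([3.01,2.08,1.51,2.56,4.14,2.09,2.66])
def fit():
    best=None
    for s in itertools.product((1,-1),repeat=4):
        for c7 in(0,1.57,3.1,-1.57):
            r=least_squares(lambda p:np.concatenate([np.r_[(fk(q,p,s)[0]-x),(.2*(fk(q,p,s)[1]-np.array(M))).ravel()] for q,x,M in D]),[0,c7,.3,0,.3,0,.35,0,.25,0])
            if best is None or r.cost<best[0]: best=(r.cost,r.x,s)
    return best
E
python3 - <<'E'
from kin import *
c,p,s=fit(); print(c,np.round(p,4),s)
if c<1e-3:
    M0=np.array(D[6][2]); q0=np.array(D[7][0]); np.save("kin.npy",np.r_[p,s])
    for t in([.656,-.142,.048],[.606,-.142,.134],[.54,-.142,.048],[.56,-.142,.20],[.655,-.009,.048],[.652,.11,.048],[.6,0,.13],[.46,-.37,.15],[.47,-.37,.3],[.47,-.2,.25]):
        out=[]
        for seed in np.random.default_rng(0).uniform(np.maximum(LO,-1.4),np.minimum(HI,2),(12,7)):
            f=lambda q:np.r_[(fk(q,p,s)[0]-t)*10,(fk(q,p,s)[1]-M0).ravel()*3,.01*(q[2]),.01*q[4],.01*(q[6]-1.5)]
            r=least_squares(f,seed,bounds=(LO,HI)); out.append((r.cost,r.x))
        r=min(out,key=lambda o:o[0]); print(t,"cost %.4f"%r[0],np.round(r[1],2))
E
```

```text
0.0005758698398072959 [-0.0711  1.5041  0.3424 -0.0111  0.5405 -0.0076  0.3497 -0.006   0.3386
  0.0083] (-1, -1, -1, -1)
[0.656, -0.142, 0.048] cost 0.0004 [ 0.84  1.33 -1.24  2.04  2.08  0.97  0.12]
[0.606, -0.142, 0.134] cost 0.0004 [ 0.89  1.08 -1.22  2.15  1.94  0.84  0.06]
[0.54, -0.142, 0.048] cost 0.0004 [ 0.98  1.51 -1.47  2.35  2.13  1.33  0.08]
[0.56, -0.142, 0.2] cost 0.0003 [ 0.94  0.81 -1.14  2.22  1.82  0.61  0.06]
[0.655, -0.009, 0.048] cost 0.0004 [ 0.59  1.35 -1.27  2.1   2.11  1.17 -0.15]
[0.652, 0.11, 0.048] cost 0.0005 [ 0.32  1.29 -1.18  2.07  2.08  1.2  -0.38]
[0.6, 0, 0.13] cost 0.0004 [ 0.59  1.11 -1.28  2.24  1.97  1.09 -0.27]
[0.46, -0.37, 0.15] cost 0.0002 [ 1.25  0.79 -0.67  2.11  1.59  0.04  0.8 ]
[0.47, -0.37, 0.3] cost 0.0001 [ 1.36  0.55 -0.85  1.96  0.13  0.38  2.11]
[0.47, -0.2, 0.25] cost 0.0002 [ 1.09  0.49 -0.84  2.31  1.63  0.11  0.36]
```

```bash
cat > sim.py <<'E'
from kin import *
v=np.load("kin.npy"); p,s=v[:10],v[10:]
def track(q,x0,M0,way,n=12):
    # way: list of (pos, yaw rel to M0)
    x,y=np.array(x0,float),0.
    for tx,ty in way:
        tx=np.array(tx,float)
        for k in range(1,n+1):
            t=x+(tx-x)*k/n; M=rz(y+(ty-y)*k/n)@M0
            f=lambda z:np.r_[(fk(z,p,s)[0]-t)*10,(fk(z,p,s)[1]-M).ravel()*5,.05*(z-q)]
            r=least_squares(f,np.clip(q,LO+1e-4,HI-1e-4),bounds=(LO,HI)); q=r.x
        e=fk(q,p,s); print(tx,round(ty,2),"err mm %.1f"%(1e3*np.linalg.norm(e[0]-t)),"rot %.1f deg"%np.degrees(np.linalg.norm(R.from_matrix(e[1]@M.T).as_rotvec())),np.round(q,2))
        x,y=tx,ty
    return q
E
python3 - <<'E'
from sim import *
q,x,M=D[7]; M=np.array(M)
track(np.array(q),x,M,[([.47,-.2,.5],0),([.47,-.2,.5],-1.57),([.45,-.15,.3],-1.57),([.45,-.14,.25],-.8),([.5,-.142,.25],0.02),([.606,-.142,.134],.02),([.656,-.142,.048],.02),([.65,.11,.1],.02),([.46,-.37,.15],0.02)])
E
```

```text
[ 0.47 -0.2   0.5 ] 0 err mm 0.0 rot 0.0 deg [ 0.52  0.05 -0.    1.8  -0.37  0.9   2.24]
[ 0.47 -0.2   0.5 ] -1.57 err mm 0.0 rot 0.0 deg [ 0.04  0.22 -0.05  1.59  0.54  1.31 -0.16]
[ 0.45 -0.15  0.3 ] -1.57 err mm 0.0 rot 0.0 deg [-0.08  0.38 -0.03  2.02  0.7   0.88 -0.62]
[ 0.45 -0.14  0.25] -0.8 err mm 0.1 rot 0.0 deg [ 0.01  0.33  0.02  2.36  1.44  0.3  -0.6 ]
[ 0.5   -0.142  0.25 ] 0.02 err mm 0.4 rot 0.0 deg [ 0.88  0.47 -0.77  2.28  1.38  0.14  0.48]
[ 0.606 -0.142  0.134] 0.02 err mm 0.0 rot 0.0 deg [ 0.75  0.86 -0.83  2.11  1.97  0.43 -0.05]
[ 0.656 -0.142  0.048] 0.02 err mm 0.0 rot 0.0 deg [ 0.69  1.08 -0.82  2.    2.12  0.53 -0.1 ]
[0.65 0.11 0.1 ] 0.02 err mm 0.0 rot 0.0 deg [ 0.25  1.01 -0.94  2.05  1.93  0.83 -0.39]
[ 0.46 -0.37  0.15] 0.02 err mm 0.3 rot 0.0 deg [ 1.38  0.89 -0.95  2.07  1.33  0.3   1.09]
```

```bash
python3 -m pendant '[[8.5,0,-1,4,0],[8.5,-1,-2,8,0],[8.5,-1,-3,12,0],[8.5,-2,-4,16,0],[8.5,-3,-5,20,0],[8.5,-3,-5,24,0],[8.5,-3,-5,24,0]]';  python3 -m pendant '[[8.5,0,0,0,-0.12],[8.5,0,0,0,-0.24],[8.5,0,0,0,-0.36],[8.5,0,0,0,-0.48],[8.5,0,0,0,-0.6],[8.5,0,0,0,-0.72],[8.5,0,0,0,-0.8]]'; python3 -c "
from h import *
s=state();print(s['qpos'])"
```

```text
time: 11.32
eef_pos: [0.4682, -0.2064, 0.5106]
ee_rot: [0.258, 0.013, 0.966, 0.009]
contact_force: [1.1, -1.0, 0.8]
finger_gap: 0.0849
time: 11.9
eef_pos: [0.4669, -0.2062, 0.5121]
ee_rot: [0.247, 0.319, 0.912, -0.072]
contact_force: [-0.5, -0.4, -0.6]
finger_gap: 0.0849
t 11.9 pos [ 0.4669 -0.2062  0.5121] F [-0.52 -0.45 -0.57] M [ 0.26  0.48 -0.04] gap 0.0849
axes cols
 [[-0.674  0.618  0.405]
 [ 0.546  0.786 -0.29 ]
 [-0.497  0.026 -0.867]]
[0.06865162 0.00262036 0.10556326 1.83304062 0.29012979 0.84982758
 0.93041809]
```

```bash
python3 -m pendant '[[8.5,0,1,-2,-0.12],[8.5,0,2,-4,-0.24],[8.5,0,3,-7,-0.36],[8.5,-1,4,-10,-0.48],[8.5,-1,5,-13,-0.6],[8.5,-1,6,-16,-0.72],[8.5,-1,6,-19,-0.8],[8.5,-1,6,-21,-0.8],[8.5,-1,6,-21,-0.8]]';  python3 -m pendant '[[8.5,0,0,-1,0.12],[8.5,0,0,-2,0.24],[8.5,0,0,-3,0.36],[8.5,0,0,-4,0.48],[8.5,0,0,-5,0.6],[8.5,0,0,-5,0.72],[8.5,0,0,-5,0.8],[8.5,0,0,-5,0.8]]'; python3 -c "
from h import *
s=state();print(s['qpos'])"
```

```text
time: 12.65
eef_pos: [0.4547, -0.144, 0.2977]
ee_rot: [0.197, 0.649, 0.716, -0.166]
contact_force: [-0.5, 0.6, 0.5]
finger_gap: 0.0847
time: 13.32
eef_pos: [0.4539, -0.1442, 0.2491]
ee_rot: [0.247, 0.317, 0.912, -0.076]
contact_force: [0.8, -0.3, 0.3]
finger_gap: 0.0852
t 13.32 pos [ 0.4539 -0.1442  0.2491] F [ 0.8  -0.29  0.34] M [0.3  0.38 0.04] gap 0.0852
axes cols
 [[-0.677  0.616  0.403]
 [ 0.541  0.788 -0.295]
 [-0.499  0.019 -0.866]]
[-0.0836146   0.3392816   0.08921874  2.44193445  1.81825525  0.28087573
 -0.87172363]
```

```bash
python3 -m pendant '[[8.5,1,0,0,0.1],[8.5,2,0,0,0.2],[8.5,3,0,0,0.3],[8.5,4,0,0,0.4],[8.5,5,0,0,0.5],[8.5,6,0,0,0.6],[8.5,7,0,0,0.67],[8.5,7,0,0,0.67],[8.5,7,0,0,0.67]]'
python3 - <<'E'
from h import *
s=state();print(s['qpos'])
f=grab_frame("wrist");cv2.imwrite("pics/w1.png",f["pixels"][...,::-1])
E
```

```text
time: 14.07
eef_pos: [0.5246, -0.1456, 0.2499]
ee_rot: [0.26, -0.0, 0.965, 0.008]
contact_force: [-0.4, -0.0, -0.1]
finger_gap: 0.085
t 14.07 pos [ 0.5246 -0.1456  0.2499] F [-0.38 -0.02 -0.08] M [-0.03  0.52 -0.03] gap 0.085
axes cols
 [[-0.864 -0.004  0.503]
 [ 0.004  1.     0.015]
 [-0.503  0.015 -0.864]]
[ 0.59547168  0.42303685 -0.43520863  2.26191201  2.05721877  0.04422354
 -0.23613115]
```

View pics/w1.png

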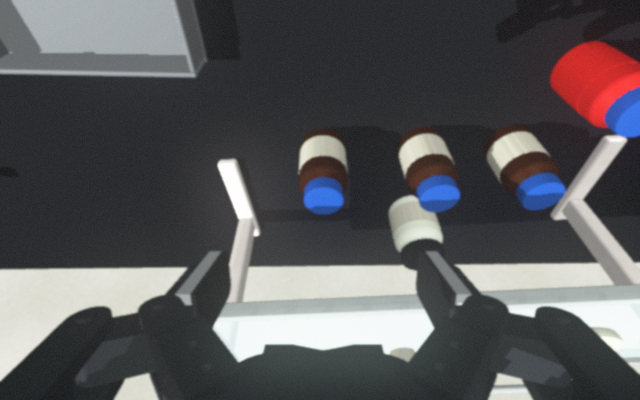

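The wrist view shows bottle C at (323,170), centred between the jaws. Bottle B is at (430,170), bottle A at (525,165) and the red one at (600,85). I'll reach in along the tool axis for C.

```bash
python3 -m pendant '[[8.5,2,0,-3,0],[8.5,4,0.2,-6,0],[8.5,6,0.4,-9,0],[8.5,8,0.4,-11.6,0],[8.5,8.1,0.4,-11.6,0],[8.5,8.1,0.4,-11.6,0]]'; python3 -c "
from h import *
s=state();print(s['qpos'])"
```

```text
time: 14.62
eef_pos: [0.6057, -0.1406, 0.1332]
ee_rot: [0.26, -0.0, 0.966, 0.008]
contact_force: [-0.4, 0.3, 0.5]
finger_gap: 0.0848
t 14.62 pos [ 0.6057 -0.1406  0.1332] F [-0.35  0.26  0.47] M [-0.01  0.51 -0.01] gap 0.0848
axes cols
 [[-0.865 -0.005  0.502]
 [ 0.003  1.     0.016]
 [-0.502  0.015 -0.865]]
[ 0.64366446  0.7834861  -0.67988591  2.16876906  2.18516737  0.39489962
 -0.31433912]
```

```bash
python3 -m pendant '[[8.5,1.2,0,-2,0],[8.5,2.4,0,-4,0],[8.5,3.6,-0.1,-6,0],[8.5,4.4,-0.1,-7.4,0],[8.5,5,-0.1,-8.5,0],[8.5,5,-0.1,-8.5,0]]'
python3 - <<'E'
from h import *
s=state();print(s['qpos'])
f=grab_frame("wrist");cv2.imwrite("pics/w2.png",f["pixels"][...,::-1])
E
```

```text
time: 15.12
eef_pos: [0.6563, -0.1421, 0.0492]
ee_rot: [0.26, -0.001, 0.965, 0.007]
contact_force: [-0.0, 0.4, 0.4]
finger_gap: 0.0849
t 15.12 pos [ 0.6563 -0.1421  0.0492] F [-0.01  0.4   0.43] M [-0.01  0.56  0.06] gap 0.0849
axes cols
 [[-0.864 -0.005  0.503]
 [ 0.002  1.     0.014]
 [-0.503  0.013 -0.864]]
[ 0.6097654   0.98974396 -0.6830119   2.05604196  2.27451868  0.49767138
 -0.32161164]
```

View pics/w2.png

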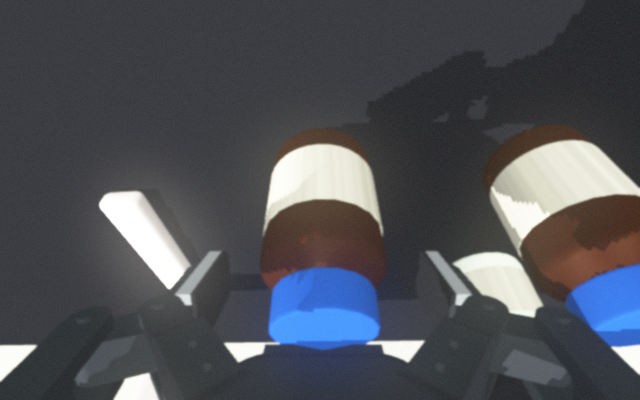

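Bottle C is centred between the open jaws (cap at (325,305)). I'll close, lift 2 cm and weigh it.

```bash
python3 -m pendant '[[4,0,0,0,0],[4,0,0,0,0],[4,0,0,0,0],[4,0,0,0,0],[4,0,0,0,0],[4,0,0,0,0]]'; python3 -m pendant '[[4,0,0,0.7,0],[4,0,0,1.4,0],[4,0,0,2,0],[4,0,0,2,0],[4,0,0,2,0]]'; for i in 1 2 3; do python3 -m pendant '[[4,0,0,0,0]]'; done; python3 -c "
from h import *
state()"
```

```text
time: 15.67
eef_pos: [0.6561, -0.1421, 0.0533]
ee_rot: [0.262, -0.002, 0.965, 0.006]
contact_force: [-8.1, -1.1, 15.1]
finger_gap: 0.0556
time: 16.08
eef_pos: [0.6562, -0.1422, 0.0737]
ee_rot: [0.262, -0.002, 0.965, 0.006]
contact_force: [-0.9, 0.1, -5.4]
finger_gap: 0.055
time: 16.17
eef_pos: [0.6558, -0.1422, 0.0732]
ee_rot: [0.262, -0.002, 0.965, 0.006]
contact_force: [-0.8, 0.1, -5.2]
finger_gap: 0.0546
time: 16.25
eef_pos: [0.6555, -0.1422, 0.0727]
ee_rot: [0.261, -0.002, 0.965, 0.006]
contact_force: [0.6, 1.1, -5.4]
finger_gap: 0.055
time: 16.33
eef_pos: [0.6551, -0.1422, 0.0721]
ee_rot: [0.261, -0.002, 0.965, 0.006]
contact_force: [-0.9, 0.4, -5.6]
finger_gap: 0.055
t 16.33 pos [ 0.6551 -0.1422  0.0721] F [-0.87  0.4  -5.58] M [-0.    1.08  0.01] gap 0.055
axes cols
 [[-0.864 -0.006  0.504]
 [ 0.     1.     0.013]
 [-0.504  0.011 -0.864]]
```

```bash
python3 -m pendant '[[4,0,0,-0.7,0],[4,0,0,-1.3,0],[4,0,0,-1.6,0],[4,0,0,-1.8,0],[4,0,0,-1.8,0]]'
python3 - <<'E'
from h import *
state()
f=grab_frame("wrist");g=grab_frame("side")
a=f["pixels"]; b=cv2.resize(g["pixels"][130:260,230:400],(523,400),interpolation=cv2.INTER_CUBIC)
cv2.imwrite("pics/w3.png",cv2.resize(np.hstack([a,b]),None,fx=.68,fy=.68)[...,::-1])
E
```

```text
time: 16.75
eef_pos: [0.6552, -0.1423, 0.0542]
ee_rot: [0.261, -0.002, 0.965, 0.006]
contact_force: [-2.8, -0.8, 0.5]
finger_gap: 0.055
t 16.75 pos [ 0.6552 -0.1423  0.0542] F [-2.8  -0.79  0.52] M [-0.12  1.02 -0.05] gap 0.055
axes cols
 [[-0.864 -0.006  0.504]
 [ 0.     1.     0.013]
 [-0.504  0.011 -0.863]]
```

View pics/w3.png

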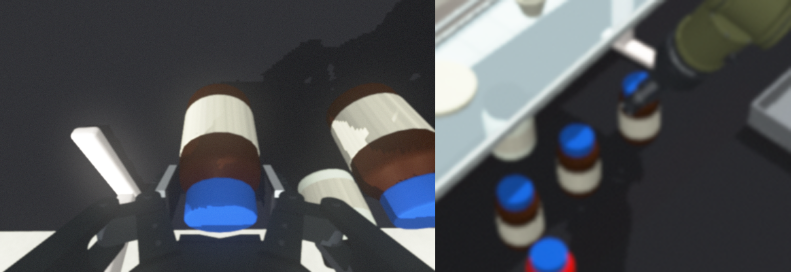

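Bottle C weighs about 5.4 N, so it is full. It is standing upright again, so I'll release it and back out along the tool axis.

```bash
python3 -m pendant '[[6,0,0,0,0],[7,0,0,0,0],[8.5,0,0,0,0],[8.5,0,0,0,0],[8.5,0,0,0,0],[8.5,-1.2,0,2,0],[8.5,-2.9,0,5,0],[8.5,-5,0,8.6,0],[8.5,-7,0,12,0],[8.5,-7,0,12,0]]'
python3 - <<'E'
from h import *
s=state();print(s['qpos'])
for n in("top","side"):
    f=grab_frame(n);P=cloud(f);hsv=cv2.cvtColor(f["pixels"],cv2.COLOR_RGB2HSV)
    m=cv2.inRange(hsv,(105,150,60),(125,255,255)); k,L,st,ce=cv2.connectedComponentsWithStats(m)
    for i in range(1,k):
        if 60<st[i,4]<300: print(n,np.round(ce[i]),st[i,4],np.round(np.nanmedian(P[L==i],0),4))
E
```

```text
time: 17.68
eef_pos: [0.5842, -0.142, 0.1801]
ee_rot: [0.264, -0.003, 0.965, 0.004]
contact_force: [-0.6, 0.9, -0.3]
finger_gap: 0.0848
t 17.68 pos [ 0.5842 -0.142   0.1801] F [-0.64  0.86 -0.33] M [-0.04  0.55 -0.05] gap 0.0848
axes cols
 [[-0.861 -0.008  0.509]
 [-0.003  1.     0.01 ]
 [-0.509  0.007 -0.861]]
[ 0.65002932  0.6595102  -0.6483052   2.20055442  2.11567913  0.30511112
 -0.27257735]
top [379. 157.] 223 [ 0.6417 -0.1416  0.1061]
top [288. 159.] 223 [0.6392 0.1119 0.1059]
top [331. 158.] 219 [ 0.6416 -0.0092  0.1059]
top [272. 196.] 213 [0.5364 0.152  0.1061]
side [328. 171.] 194 [ 0.6421 -0.1425  0.1039]
side [297. 196.] 226 [ 0.6429 -0.0095  0.1042]
side [268. 221.] 253 [0.6399 0.11   0.1043]
side [284. 251.] 244 [0.5379 0.1488 0.1046]
```

C moved only about 3 mm. Next is bottle B.

```bash
python3 -m pendant '[[8.5,-0.5,4,0,0],[8.5,-0.9,8,0,0],[8.5,-0.9,11.5,0,0],[8.5,-0.9,13.2,0,0],[8.5,-0.9,13.2,0,0],[8.5,1,13.2,-3.2,0],[8.5,2.9,13.2,-6.4,0],[8.5,2.9,13.2,-6.4,0]]'; python3 -c "
from h import *
s=state();print(s['qpos'])"
```

```text
time: 18.45
eef_pos: [0.6145, -0.0125, 0.1027]
ee_rot: [0.257, 0.001, 0.966, 0.005]
contact_force: [-0.8, -1.0, -0.8]
finger_gap: 0.0849
t 18.45 pos [ 0.6145 -0.0125  0.1027] F [-0.77 -0.96 -0.8 ] M [-0.08  0.59 -0.04] gap 0.0849
axes cols
 [[-0.868 -0.001  0.497]
 [ 0.005  1.     0.01 ]
 [-0.497  0.011 -0.867]]
[ 0.39260355  0.86955134 -0.76767528  2.22084391  2.13827635  0.66611263
 -0.51692456]
```

```bash
python3 -m pendant '[[8.5,1,0.2,-1.5,0],[8.5,2.1,0.3,-3,0],[8.5,3,0.3,-4.5,0],[8.5,4,0.3,-5.7,0],[8.5,4,0.3,-5.7,0],[8.5,4,0.3,-5.7,0]]';  python3 -m pendant '[[4,0,0,0,0],[4,0,0,0,0],[4,0,0,0,0],[4,0,0,0,0],[4,0,0,0,0],[4,0,0,0,0]]'; python3 -m pendant '[[4,0,0,0.7,0],[4,0,0,1.4,0],[4,0,0,2,0],[4,0,0,2,0],[4,0,0,2,0],[4,0,0,2,0],[4,0,0,2,0]]'; python3 -c "
from h import *
state()"
```

```text
time: 18.95
eef_pos: [0.654, -0.0103, 0.0451]
ee_rot: [0.257, 0.002, 0.966, 0.005]
contact_force: [-0.0, 0.1, 0.3]
finger_gap: 0.085
time: 19.45
eef_pos: [0.6543, -0.0101, 0.0467]
ee_rot: [0.258, 0.001, 0.966, 0.005]
contact_force: [-1.9, -0.2, 6.1]
finger_gap: 0.0574
time: 20.03
eef_pos: [0.654, -0.0102, 0.0664]
ee_rot: [0.257, 0.001, 0.966, 0.005]
contact_force: [-0.5, 0.4, 0.3]
finger_gap: 0.0573
t 20.03 pos [ 0.654  -0.0102  0.0664] F [-0.46  0.39  0.29] M [ 0.06  0.61 -0.01] gap 0.0573
axes cols
 [[-0.867 -0.     0.498]
 [ 0.005  1.     0.009]
 [-0.498  0.01  -0.867]]
```

Run:
```python
from h import *
F=[]
for n in("side","top","side","top","side"):
    f=grab_frame(n);P=cloud(f);hsv=cv2.cvtColor(f["pixels"],cv2.COLOR_RGB2HSV)
    F.append(readout.sense()["contact_force"])
    m=cv2.inRange(hsv,(105,150,60),(125,255,255)); k,L,st,ce=cv2.connectedComponentsWithStats(m)
    for i in range(1,k):
        if 30<st[i,4]<300 and len(F)<3: print(n,np.round(ce[i]),st[i,4],np.round(np.nanmedian(P[L==i],0),4))
print(np.round(F,2),np.mean(F,0))
```

```text
side [294. 189.] 100 [ 0.6553 -0.011   0.1251]
side [268. 221.] 256 [0.6405 0.1094 0.1041]
side [284. 251.] 237 [0.5374 0.1497 0.1045]
top [331. 154.] 172 [ 0.647  -0.0097  0.1261]
top [379. 157.] 223 [ 0.6419 -0.1417  0.106 ]
top [288. 159.] 223 [0.6394 0.1119 0.106 ]
top [273. 196.] 209 [0.5364 0.1517 0.1062]
[[-0.42 -0.71 -1.61]
 [-0.15  0.14 -1.42]
 [-0.18  0.88 -0.32]
 [-0.09  0.04 -0.25]
 [-0.22  0.36 -0.38]] [-0.21029795  0.14248914 -0.79614748]
```

Bottle B's cap is lifted to 126 mm and its mean weight is about 0.8 N, so B is the empty one. I'll check that the route to the tray is feasible before moving.

Run:
```python
from sim import *
from workcell import readout
st=readout.sense(); q=np.array(st["qpos"]); x=np.array(st["eef_pos"]); M=R.from_quat(np.roll(st["ee_rot"],-1)).as_matrix()
print(np.round(q,2), np.round(fk(q,p,s)[0]-x,4)*1e3)
for y in(0,-.4,-.7):
    track(q,x,M,[([.56,-.01,.09],0),([.50,-.1,.16],y/3),([.48,-.25,.17],y),([.472,-.371,.16],y),([.472,-.371,.052],y),([.42,-.35,.14],y)])
```

```text
[ 0.37  0.96 -0.73  2.12  2.15  0.66 -0.48] [-14.2   0.7  13.8]
[ 0.56 -0.01  0.09] 0 err mm 0.0 rot 0.0 deg [ 0.45  0.95 -0.83  2.34  2.29  0.78 -0.64]
[ 0.5  -0.1   0.16] 0.0 err mm 0.0 rot 0.0 deg [ 0.74  0.72 -0.84  2.42  2.31  0.52 -0.52]
[ 0.48 -0.25  0.17] 0 err mm 0.0 rot 0.0 deg [ 1.04  0.68 -0.69  2.26  2.43  0.16 -0.28]
[ 0.472 -0.371  0.16 ] 0 err mm 0.0 rot 0.0 deg [ 1.34  0.86 -0.9   2.06  1.31  0.25  1.09]
[ 0.472 -0.371  0.052] 0 err mm 0.0 rot 0.0 deg [ 1.34  1.12 -0.92  2.09  2.01  0.4   0.53]
[ 0.42 -0.35  0.14] 0 err mm 0.0 rot 0.0 deg [ 1.4   0.86 -0.89  2.2   1.8   0.22  0.65]
[ 0.56 -0.01  0.09] 0 err mm 0.0 rot 0.0 deg [ 0.45  0.95 -0.83  2.34  2.29  0.78 -0.64]
[ 0.5  -0.1   0.16] -0.13 err mm 0.0 rot 0.0 deg [ 0.69  0.72 -0.85  2.44  2.23  0.62 -0.62]
[ 0.48 -0.25  0.17] -0.4 err mm 0.0 rot 0.0 deg [ 0.93  0.68 -0.75  2.34  2.2   0.48 -0.56]
[ 0.472 -0.371  0.16 ] -0.4 err mm 0.0 rot 0.0 deg [ 1.08  0.71 -0.59  2.16  2.26  0.24 -0.35]
[ 0.472 -0.371  0.052] -0.4 err mm 0.0 rot 0.0 deg [ 1.13  1.01 -0.71  2.2   2.47  0.55 -0.45]
[ 0.42 -0.35  0.14] -0.4 err mm 0.0 rot 0.0 deg [ 1.21  0.77 -0.74  2.32  2.4   0.41 -0.44]
[ 0.56 -0.01  0.09] 0 err mm 0.0 rot 0.0 deg [ 0.45  0.95 -0.83  2.34  2.29  0.78 -0.64]
[ 0.5  -0.1   0.16] -0.23 err mm 0.0 rot 0.0 deg [ 0.64  0.72 -0.86  2.44  2.16  0.69 -0.7 ]
[ 0.48 -0.25  0.17] -0.7 err mm 0.0 rot 0.0 deg [ 0.79  0.68 -0.74  2.33  1.98  0.66 -0.75]
[ 0.472 -0.371  0.16 ] -0.7 err mm 0.0 rot 0.0 deg [ 0.99  0.72 -0.64  2.19  2.05  0.47 -0.52]
[ 0.472 -0.371  0.052] -0.7 err mm 0.0 rot 0.0 deg [ 1.01  1.   -0.71  2.23  2.34  0.74 -0.72]
[ 0.42 -0.35  0.14] -0.7 err mm 0.0 rot 0.0 deg [ 1.09  0.76 -0.74  2.35  2.24  0.62 -0.69]
```

```bash
python3 -m pendant '[[4,-1.5,0,0.5,0],[4,-4,0,1,0],[4,-7,0,1.5,0],[4,-9.5,0,2.4,0],[4,-11,-1,4,-0.05],[4,-12.5,-3,6,-0.1],[4,-14,-6,8,-0.18],[4,-15,-8.5,9.3,-0.23],[4,-15,-9,9.3,-0.23],[4,-15,-9,9.3,-0.23]]'; python3 -c "
from h import *
s=state();print(s['qpos'])"
```

```text
time: 21.12
eef_pos: [0.5039, -0.1021, 0.1601]
ee_rot: [0.257, 0.113, 0.959, -0.026]
contact_force: [0.2, -0.9, -0.5]
finger_gap: 0.0568
t 21.12 pos [ 0.5039 -0.1021  0.1601] F [ 0.19 -0.86 -0.54] M [ 0.2   0.59 -0.03] gap 0.0568
axes cols
 [[-0.842  0.23   0.487]
 [ 0.204  0.973 -0.107]
 [-0.499  0.009 -0.867]]
[ 0.573121    0.69948567 -0.85358143  2.46927566  2.11479142  0.73789971
 -0.73690137]
```

Clear of the shelf and still held. On to a point above the tray's far half, at about (0.472, -0.379).

```bash
python3 -m pendant '[[4,-0.5,-3,0.5,-0.1],[4,-1,-6,1,-0.2],[4,-1.5,-9.5,1,-0.3],[4,-2,-13,1,-0.4],[4,-2.5,-16.5,1,-0.47],[4,-3,-20,1,-0.47],[4,-3.2,-23.5,0.5,-0.47],[4,-3.2,-26,0,-0.47],[4,-3.2,-27.5,0,-0.47],[4,-3.2,-27.6,0,-0.47]]'
python3 - <<'E'
from h import *
s=state();print(s['qpos'])
for n in("side","top"):
    f=grab_frame(n);P=cloud(f);hsv=cv2.cvtColor(f["pixels"],cv2.COLOR_RGB2HSV)
    m=cv2.inRange(hsv,(105,150,60),(125,255,255)); k,L,st,ce=cv2.connectedComponentsWithStats(m)
    for i in range(1,k):
        if 30<st[i,4]<300: print(n,np.round(ce[i]),st[i,4],np.round(np.nanmedian(P[L==i],0),4))
g=f; cv2.imwrite("pics/t5.png",cv2.resize(g["pixels"][130:300,350:540],None,fx=3,fy=3)[...,::-1])
E
```

```text
time: 21.95
eef_pos: [0.4716, -0.3819, 0.1589]
ee_rot: [0.244, 0.336, 0.906, -0.086]
contact_force: [-0.5, 0.9, -0.6]
finger_gap: 0.0572
t 21.95 pos [ 0.4716 -0.3819  0.1589] F [-0.51  0.89 -0.57] M [0.34 0.42 0.02] gap 0.0572
axes cols
 [[-0.656  0.65   0.384]
 [ 0.566  0.76  -0.32 ]
 [-0.499  0.008 -0.866]]
[ 0.9508017   0.6935007  -0.60910457  2.21641399  2.03856172  0.4967756
 -0.54336085]
side [328. 171.] 194 [ 0.6424 -0.1418  0.1042]
side [268. 221.] 250 [0.6396 0.1098 0.1043]
side [284. 251.] 245 [0.5383 0.1488 0.1046]
top [379. 157.] 224 [ 0.6417 -0.1414  0.1062]
top [287. 159.] 222 [0.6397 0.1119 0.1053]
top [272. 196.] 213 [0.5366 0.1519 0.106 ]
top [483. 213.] 208 [ 0.4693 -0.3742  0.2188]
```

View pics/t5.png

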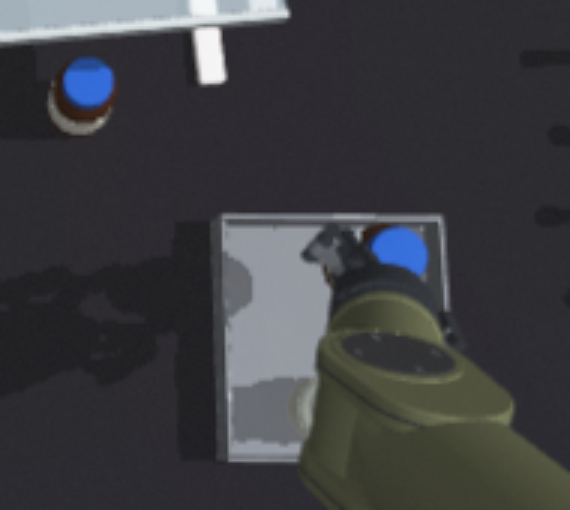

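The cap is at about (0.469, -0.374), over the tray's far half, and the bottle's underside is at about 113 mm. I'll lower it in steps, slowing near the floor.

```bash
python3 -m pendant '[[4,-0.6,0,-2,0],[4,-1.2,0,-4,0],[4,-1.2,0,-6,0],[4,-1.2,0,-8,0],[4,-1.2,0,-9.3,0],[4,-1.2,0,-9.8,0],[4,-1.2,0,-10,0],[4,-1.2,0,-10.2,0],[4,-1.2,0,-10.2,0]]'; python3 -c "
from h import *
s=state();print(s['qpos'])"; python3 -m pendant '[[4,0,0,-0.15,0],[4,0,0,-0.3,0],[4,0,0,-0.3,0]]';python3 -c "
from h import *
s=state()"
```

```text
time: 22.8
eef_pos: [0.4615, -0.3764, 0.0578]
ee_rot: [0.244, 0.332, 0.907, -0.083]
contact_force: [-0.3, 0.0, 0.2]
finger_gap: 0.057
t 22.8 pos [ 0.4615 -0.3764  0.0578] F [-0.32  0.02  0.19] M [ 0.34  0.48 -0.  ] gap 0.057
axes cols
 [[-0.66   0.644  0.388]
 [ 0.562  0.765 -0.314]
 [-0.499  0.011 -0.867]]
[ 0.99954603  0.95593208 -0.70694167  2.29223172  2.31249256  0.77972104
 -0.74109453]
time: 23.05
eef_pos: [0.4617, -0.3765, 0.0553]
ee_rot: [0.245, 0.332, 0.907, -0.084]
contact_force: [0.2, -1.4, -1.2]
finger_gap: 0.0569
t 23.05 pos [ 0.4617 -0.3765  0.0553] F [ 0.18 -1.41 -1.16] M [ 0.41  0.48 -0.03] gap 0.0569
axes cols
 [[-0.659  0.644  0.388]
 [ 0.562  0.765 -0.314]
 [-0.499  0.011 -0.866]]
```

```bash
for z in 1 2 3 4; do python3 -m pendant '[[4,0,0,-0.08,0],[4,0,0,-0.15,0],[4,0,0,-0.15,0]]' | egrep 'pos|force'; done
```

```text
eef_pos: [0.4617, -0.3766, 0.0538]
contact_force: [-0.3, 0.7, -1.1]
eef_pos: [0.4616, -0.3767, 0.0521]
contact_force: [-0.3, 0.0, -0.1]
eef_pos: [0.4623, -0.377, 0.0516]
contact_force: [-1.8, 1.7, 6.0]
eef_pos: [0.4628, -0.3774, 0.0517]
contact_force: [-2.9, 1.5, 11.6]
```

The floor is felt at TCP z = 0.052. I'll relieve the pressure, open and retreat along the tool axis.

```bash
python3 -m pendant '[[4,0,0,0.05,0],[4,0,0,0.05,0],[4,0,0,0.05,0]]'; python3 -m pendant '[[6.2,0,0,0,0],[7,0,0,0,0],[8.5,0,0,0,0],[8.5,0,0,0,0],[8.5,0,0,0,0],[8.5,0,0,0,0]]';  python3 -m pendant '[[8.5,-0.4,0.3,0.9,0],[8.5,-1.2,0.9,2.6,0],[8.5,-2.3,1.9,5.2,0],[8.5,-3.9,3.1,8.7,0],[8.5,-5.4,4.4,12.1,0],[8.5,-6,5,15,0],[8.5,-6,7,18,0],[8.5,-6,10,20,0],[8.5,-6,14,20,0],[8.5,-6,18,20,0]]'
python3 - <<'E'
from h import *
s=state();print(s['qpos'])
for n in("side","top"):
    f=grab_frame(n);P=cloud(f);hsv=cv2.cvtColor(f["pixels"],cv2.COLOR_RGB2HSV)
    m=cv2.inRange(hsv,(105,150,60),(125,255,255)); k,L,st,ce=cv2.connectedComponentsWithStats(m)
    for i in range(1,k):
        if 30<st[i,4]<300: print(n,np.round(ce[i]),st[i,4],np.round(np.nanmedian(P[L==i],0),4))
    for nm,(u0,v0,u1,v1),lo in ((("jar",(448,250,480,282),.07),("flasks",(160,220,220,285),.03)) if n=="top" else ()):
        q=P[v0:v1,u0:u1].reshape(-1,3);q=q[(q[:,2]>lo)&(q[:,2]<.2)];print(nm,len(q),q.min(0).round(3),q.max(0).round(3))
    cv2.imwrite(f"pics/{n}6.png",f["pixels"][...,::-1])
E
```

```text
time: 24.3
eef_pos: [0.4628, -0.3774, 0.052]
ee_rot: [0.247, 0.332, 0.907, -0.085]
contact_force: [-0.5, -0.7, -1.2]
finger_gap: 0.0569
time: 24.8
eef_pos: [0.4628, -0.3774, 0.052]
ee_rot: [0.247, 0.332, 0.907, -0.085]
contact_force: [0.4, -0.3, 0.0]
finger_gap: 0.085
time: 25.63
eef_pos: [0.4025, -0.197, 0.2546]
ee_rot: [0.249, 0.333, 0.905, -0.086]
contact_force: [-0.2, 1.2, -0.6]
finger_gap: 0.0851
t 25.63 pos [ 0.4025 -0.197   0.2546] F [-0.22  1.19 -0.62] M [0.4  0.38 0.07] gap 0.0851
axes cols
 [[-0.654  0.646  0.394]
 [ 0.56   0.764 -0.322]
 [-0.509  0.01  -0.861]]
[ 0.68598355  0.34344339 -0.75228517  2.50244993  1.70319884  0.55848998
 -0.71317855]
side [420. 162.] 135 [ 0.4431 -0.3528  0.1102]
side [328. 171.] 194 [ 0.6429 -0.1423  0.104 ]
side [268. 221.] 253 [0.6401 0.1097 0.104 ]
side [284. 251.] 244 [0.5383 0.1492 0.1049]
top [379. 157.] 224 [ 0.6418 -0.1415  0.1058]
top [287. 159.] 222 [0.6393 0.1119 0.1064]
top [272. 196.] 213 [0.5362 0.1521 0.1062]
top [466. 223.] 244 [ 0.4559 -0.3667  0.111 ]
jar 345 [ 0.318 -0.387  0.07 ] [ 0.368 -0.333  0.098]
flasks 874 [0.313 0.334 0.03 ] [0.462 0.409 0.174]
```

View pics/side6.png

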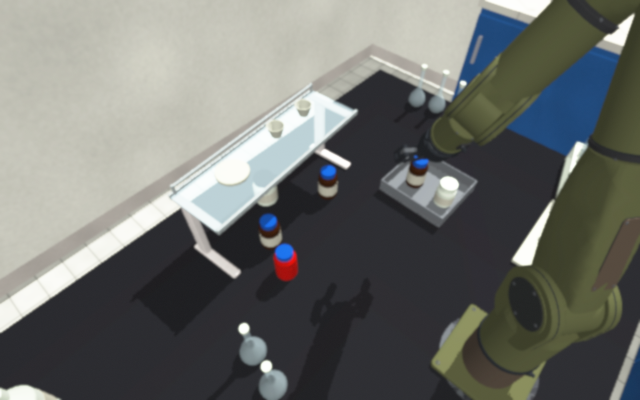

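The empty bottle stands upright in the tray at (418,172), with its cap top at 111 mm (106 mm plus the 5 mm floor). The full bottles, jar and flasks are unchanged and the arm is clear. Handing in.

```bash
python3 -c "
from workcell import close_job
print(close_job())"
```

```text
the job is handed in; nothing more can be done
None
```

The empty bottle now stands upright in the far half of the grey tray, and the job is handed in at about 26 s of the 61 s allowed.

- **Leaning the gripper:** the moves cannot tilt the tool directly. I got a lean of about 30° by pushing the arm against its reach limits high above the bench, then re-oriented the wrist and reached in under the shelf edge.
- **Weighing:** the right-hand bottle weighed about 5.4 N, so it is full; I set it back upright. The middle bottle weighed about 0.8 N with its cap seen lifted, so it is the empty one. I did not weigh the left-hand bottle, because the middle one already settled it.
- **Placing:** I lowered the empty bottle until contact was felt. It pressed on the tray floor with up to about 12 N; I relieved that before opening the fingers.

**Last checks:**
- **Empty bottle:** its cap top is at 111 mm, as expected for standing upright on the 5 mm tray floor. It is at about (0.456, -0.367), clear of the jar.
- **Full bottles:** both are upright. The right-hand one ended about 3 mm nearer the robot; the left-hand one has not moved.
- **Things around:** the jar in the tray, the flasks and the red bottle measured unchanged. I did not measure the jar behind the bottles again, but it looked in place in the last picture. I saw no sign of touching the shelf.
- **Readings that disagreed:** the two cameras differ by about 20 mm on the placed bottle's position, because the side view was partly hidden by the arm. I trusted the top view. The finger gap read 55 to 57 mm on the 60 mm bodies, so the grip was probably slightly off-centre or on the shoulder, but nothing slipped.

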